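# Hang the crown frame and present the dish

### The arm

A 6-joint arm with a two-finger parallel gripper is mounted at the origin on the work surface. World frame = base frame: x ahead of the robot, y to its left, z up, the work surface at z = 0. Lengths are in mm, angles in rad, forces in N, time in s.
With the tool pointing down it reaches from about 350 to 875 mm from the base axis. Payload 4.2 kg.
Tool frame: the origin (TCP) lies midway between the tips of the shut fingers; the grasp point (between the pads) lies 19 mm behind it (arm.tcp_to_grasp is the distance from the TCP to the grasp point, in mm); z points along the fingers, y is the line along which they close (so a half turn about z gives the same grasp; the last joint's range is limited). The gripper opens to 85 mm and grips with 20 to 120 N. Pads are 22 mm wide; open, the fingers measure 114 mm over their backs; the gripper's body (76 mm by 85 mm) begins 54 mm behind the grasp point. The pads swing forward as they close: fully open they stand 13 mm farther back than shut.
Start: joints at [1.364, 0.385, 0.008, 0, -1.194, -0.259], TCP at [280.677, 558.408, 231.312] pointing down, gripper open.
Joint ranges: [-3.14, 3.14], [-1.21, 2.06], [-1.07, 1.41], [-3.16, 2.05], [-2.99, -0.16], [-3.1, 3.1]. Speed limits (rad/s): [2.79, 2.79, 3.14, 3.14, 3.14, 3.14].

### API

Orientations are given as a unit quaternion [x, y, z, w].
In Python, from bench import arm, imaging, job, models gives the robot as it stands.
- The arm moves only by the tool arm_command, never from a script. Its argument "rows" is a list of rows, each an object with "grip": the opening, from 0 (shut) to 1 (fully open); "linear": the shift along the tool's x, y, z in mm, a list of three; "rot": the turn, a rotation vector about the tool's x, y, z in rad, a list of three. In form: [{"grip": grip, "linear": [tx, ty, tz], "rot": [rx, ry, rz]}, ...]. A call has 1 to 10 rows; each row is the pose to reach, as a shift and turn from the pose commanded when the call began, along the tool's axes at that moment; what a row does not reach only later rows make up. A row lasts 1/8 s, in which the tool goes at most 62.5 mm and 10.7 degrees, less where a joint would pass 70% of its speed; a pose out of reach is approached as far as the arm can. A call with a gripper value outside its range is refused whole. The fingers move at their own pace and stop on an object; the grip force is fixed at half the most. Time passes only in rows, so rows that repeat a pose let the fingers close. It gives the time, the measured TCP pose, the force, the opening and the grip force at its end, in the units of the state.
- arm.read_state(): the state, without advancing time (a new reading comes with each control period).
- imaging.get_image(name): name is "scene" or "top" or "wrist"; returns a dict with "frame" (420x560x3 uint8, red, green, blue), "fx", "fy", "cx", "cy" (pixels), "extrinsics" (4x4, takes a point from world to camera coordinates); the wrist camera has in their place "T_tool_cam" (4x4, takes a point from camera to tool coordinates, whose origin is the TCP and whose axes are the flange's). Camera axes: x right, y down, z forward; pixel columns grow to the right and rows downward; lengths in mm; the calibration is good to about 2 mm. The wrist camera is an equidistant fisheye: a pixel r from the principal point sees the ray r / f radians off the axis. A picture is of the moment at which its call begins: read the wrist's pose just before it. There is no depth.
- job.job_done(): hands the job in; it is judged then, once.
Trained networks look in a picture, given as the dict that the camera call returned (one of the last four; its "shot" number tells which), for a name from the list of things; names that differ only in an ending like _2 or _b are one class to them, and where a whole thing is asked for, a point or a joint stands for the part that bears it (a point fixed in the world has none). Each returns a list of dicts, best first, with "score" (0 to 1); they miss things now and then, are a little off and sometimes report something else, mostly with a low value. They report only what shows in the picture. A call takes as long as a camera call. They do not tell look-alikes from the thing itself.
- models.spot_in(picture, query): "rect" ([left, top, right, bottom] in pixels, round what is visible of it).
- models.tip_of(picture, query): "pixel" ([column, row] in pixels: a listed point, or the origin of a listed thing).
The state is a dict: "clock": time; "joints": joint angles; "joint_vel": joint speeds; "joint_efforts": joint torques, N m; "position": TCP position; "ee_rot": TCP orientation; "contact_force": force on the tool from outside, world axes, zero at the start; "wrist_torque": the same for the moment, N m; "gripper_width": finger opening in mm; "grasp_force": force on a finger pad.
Only numpy, scipy, OpenCV 4.12 (cv2) and the standard library are available. Lean on these libraries where they do the work, as an engineer would, in place of code of your own. Each camera call takes 0.05 s, during which the arm holds its last target. There are 200 camera calls.

### The job

Get this place ready for decorating a flower crown: hang the white headband frame over the black rail and let go of it there, so that it hangs astride the bar on its own. Then present the ornament: take the white dish by its arched handle, lift it straight up clear of its wooden board, and only then turn it a quarter turn (either way) in the air above the board, so that the arch which ran along the board now stands square across it. Keep the dish level with the loose orange ball on the green spot in its middle all the while, leave everything else where it is, and finish still holding the dish level and still above its board, at least 5 cm over it.

Things in the scene. Friction and masses are not known exactly. Their poses are not given: they have to be found in the camera images.
- rail: black steel rail fixed to the table, left or right: horizontal round bar 16 mm thick, 180 mm long along its own y, bar top 150 mm above the table; two posts 20 mm thick at its ends (y = -90 and 90 mm) with foot discs 70 mm wide. Origin on the table under mid-bar; z up.
- crown: loose white headband frame, 55 to 90 g, standing on two feet: an upside-down U in its own x-z plane, strip 24 mm wide (y), 6 mm thick, top at z = 108 mm; legs at x = -60 and 60 mm, feet 16 x 34 x 8 mm. Cork block 26 x 26 mm on top, z 108 to 136 mm, to hold it by. Origin midway between the feet, at their underside; z up. Hung over the bar, its y axis runs along the bar, either way round.
- crown_under (a point): underside of the frame's top, mid-strip, flat for 27 mm, 102 mm above the feet (34 mm below the cork block's top); it rests on top of the bar when hung
- crown_grip (a point): centre of the cork block of the headband frame, 122 mm above the feet
- board: pale wooden board fixed to the table, 200 (its x) x 170 (its y) x 14 mm high, dark stripes along its two short ends. Origin at the centre of its underside on the table, x along its long side, z up.
- dish: white round dish, 166 mm wide, 34 mm high, 0.2 to 0.4 kg, on the board. A thin brass arch over it along its own x (legs 79 mm out) carries a dark wooden grip bar 80 mm long (x), 14 mm wide (y), 20 mm tall, 108 to 128 mm above the underside. Inside: a shallow 8 degree cone with a green spot 60 mm wide. Origin: centre of underside, z up. Its x starts along the board's x within 8 degrees.
- dish_grip (a point): centre of the grip bar of the dish, over the dish's middle, 118 mm above its underside
- dish_hollow (a point): lowest point of the dish's inside, in the middle of the green spot, 12 mm above its underside
- ball_center (a point): centre of the loose orange ball, 36 mm in diameter, 20 g, that rolls freely in the dish; it rests in the middle at the start, its top 48 mm above the dish's underside
- moss_bowl: bystander: white bowl of green moss, 90 mm across, about 65 mm high, origin at the centre of its underside
- wood_slice: bystander: pale round slice of wood 60 mm across, 12 mm high, origin at the centre of its underside
- glue_gun: bystander: blue glue gun with orange nozzle lying flat, 160 x 120 x 30 mm, origin under its barrel
- spool: bystander: spool of copper wire, 60 mm across, 44 mm high, origin at the centre of its underside
- bead_jar: bystander: amber glass jar with wooden lid, 68 mm across, 90 mm high, origin at the centre of its underside
- brush: bystander: small brush lying flat, along its x axis, origin under its middle
There are look-alikes about, which are no part of the job. Of the things that look like the part that bears ball_center, the smaller one is meant. Of the things that look like the dish, the larger one is meant.

How it is judged:
By the outcome, as a careful person would: the job done as asked, in the order asked, and still so for the second after the job is handed in, while the arm keeps its last pose, push and grip.
It also fails if it takes over 67 s, if anything falls off the work surface, if the arm or the gripper's body presses on something with over 40 N, if the wrist force passes 120 N, or if a joint passes its speed limit or range.

## Working session

There is one attempt and no reset: what is moved stays moved. The work goes in short steps, Python scripts to look and compute and a tool call to move; the robot and the scene stay as the last step left them, time stands still between calls to the robot, and variables do not carry over. Pictures are saved under pics/ and viewed, at most 10 in all, crops included, and the job is handed in when it is done.

Besides the shell and the picture viewer there is one more tool, called after ">>>" as name(argument=value, ...), one argument or row to a line, values as JSON. arm_command: Moves the arm, as the interface text tells. Its arguments: {"type":"object","properties":{"rows":{"type":"array"}},"required":["rows"]}

```bash
mkdir -p pics; cat > h.py <<'E'
import numpy as np, cv2
from bench import arm, imaging, job, models
from scipy.spatial.transform import Rotation as R
def ray(im,p,st=None):
    u=(np.array(p,float)-[im["cx"],im["cy"]])/[im["fx"],im["fy"]]
    if "extrinsics" in im:
        E=np.array(im["extrinsics"]); d=E[:3,:3].T@np.r_[u,1]; o=-E[:3,:3].T@E[:3,3]
    else:
        t=np.linalg.norm(u); d=np.r_[u/t*np.sin(t) if t>0 else u,np.cos(t)]
        T=np.array(im["T_tool_cam"]); Q=R.from_quat(st["ee_rot"]).as_matrix()
        o=Q@T[:3,3]+np.array(st["position"]); d=Q@T[:3,:3]@d
    return o,d/np.linalg.norm(d)
def tri(rs):
    A=sum(np.eye(3)-np.outer(d,d) for o,d in rs); b=sum((np.eye(3)-np.outer(d,d))@o for o,d in rs)
    x=np.linalg.solve(A,b); return x, [np.linalg.norm((np.eye(3)-np.outer(d,d))@(x-o)) for o,d in rs]
def atz(r,z): o,d=r; return o+d*(z-o[2])/d[2]
def proj(im,X):
    E=np.array(im["extrinsics"]); c=E[:3,:3]@X+E[:3,3]; return [im["fx"]*c[0]/c[2]+im["cx"],im["fy"]*c[1]/c[2]+im["cy"]]
def save(n,f): cv2.imwrite("pics/"+n,cv2.cvtColor(np.ascontiguousarray(f),cv2.COLOR_RGB2BGR))
E
python3 - <<'E'
from h import *
a=imaging.get_image("scene"); b=imaging.get_image("top")
save("both.png",cv2.resize(np.vstack([a["frame"],b["frame"]]),None,fx=.71,fy=.71,interpolation=cv2.INTER_AREA))
save("scene.png",a["frame"]);save("top.png",b["frame"])
for q in ["rail","crown","crown_grip","crown_under","board","dish","dish_grip","ball_center"]:
    for n,im in(("s",a),("t",b)):
        print(q,n,[(np.round(d["pixel"]).astype(int).tolist(),round(d["score"],2)) for d in models.tip_of(im,q)[:3]],[(np.round(d["rect"]).astype(int).tolist(),round(d["score"],2)) for d in models.spot_in(im,q)[:3]])
print(arm.read_state()["clock"])
E
```

```text
rail s [([243, 286], 0.75), ([372, 189], 0.74)] [([210, 235, 281, 310], 0.89)]
rail t [([357, 188], 0.62)] [([315, 174, 402, 200], 0.68)]
crown s [([260, 232], 0.61), ([367, 214], 0.47)] [([250, 194, 271, 246], 0.68)]
crown t [([289, 245], 0.57), ([173, 173], 0.33)] [([274, 215, 300, 263], 0.95)]
crown_grip s [([258, 204], 0.81), ([304, 250], 0.57), ([386, 191], 0.35)] [([247, 199, 274, 243], 0.95), ([166, 227, 204, 267], 0.7), ([341, 178, 391, 221], 0.6)]
crown_grip t [([287, 239], 0.89)] [([274, 218, 303, 265], 0.73)]
crown_under s [([259, 207], 0.75)] [([248, 196, 272, 243], 0.71)]
crown_under t [([288, 238], 0.87), ([271, 184], 0.3)] []
board s [([366, 216], 0.88), ([185, 244], 0.55), ([370, 186], 0.3)] [([329, 203, 403, 237], 0.56)]
board t [] [([138, 136, 210, 217], 0.84)]
dish s [([366, 215], 0.82), ([331, 186], 0.68)] [([320, 167, 349, 193], 0.92), ([341, 179, 391, 222], 0.65)]
dish t [([142, 249], 0.92), ([174, 174], 0.65), ([272, 184], 0.64)] [([120, 226, 164, 273], 0.94), ([144, 139, 206, 200], 0.57), ([316, 176, 406, 201], 0.21)]
dish_grip s [([370, 187], 0.86), ([333, 168], 0.57)] [([319, 166, 348, 190], 0.75)]
dish_grip t [([136, 249], 0.7)] [([144, 142, 202, 201], 0.83), ([123, 229, 160, 270], 0.63)]
ball_center s [([309, 199], 0.7), ([364, 208], 0.43)] [([304, 196, 321, 209], 0.55)]
ball_center t [([202, 236], 0.76)] [([196, 228, 211, 245], 0.51)]
1.7
```

View pics/scene.png

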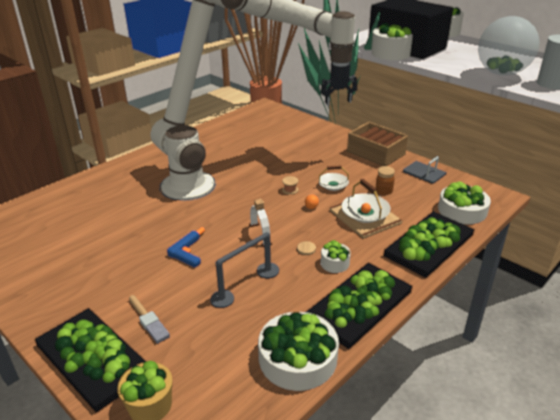

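View pics/top.png

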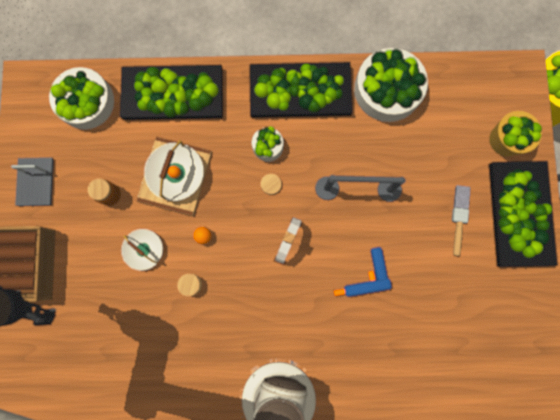

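The scene view shows the rail (243,270), the crown (260,220), the large dish on its board (366,212) and a small look-alike dish (333,182). In the top view the large dish on the board is at (174,173) and the small one is at (142,249), off any board. The orange balls there are at (174,172), small and inside the dish, and at (202,236), larger and loose on the table. I want the large dish on the board and the small ball in it. I'll confirm that in one crop and triangulate the points.

```bash
python3 - <<'E'
from h import *
a=imaging.get_image("scene"); b=imaging.get_image("top")
def crop(im,x0,y0,x1,y1): return cv2.resize(im["frame"][y0:y1,x0:x1],(400,300),interpolation=cv2.INTER_CUBIC)
save("crops.png",np.vstack([np.hstack([crop(b,120,130,224,208),crop(b,260,205,320,270-20)]),np.hstack([crop(a,310,150,430,240),crop(a,200,190,296,310-48)])]))
print(b["fx"],np.round(-np.array(b["extrinsics"])[:3,:3].T@np.array(b["extrinsics"])[:3,3]))
P=lambda n,s,t:print(n,*[np.round(v,1) for v in tri([ray(a,s),ray(b,t)])])
P("cgrip",[258,204],[287,239])
P("cunder",[259,207],[288,238])
P("dishgrip",[370,187],[169,170]);P("small dish",[331,186],[142,249])
P("ball",[366,209],[174,172])
for p in ([316,188],[328,188],[390,188],[403,192]): print("rail",p,np.round(atz(ray(b,p),0)))
for n,p in(("postL",[222,299]),("postR",[267,270])): print(n,np.round(atz(ray(a,p),5)))
for n,p in(("L",[220,264]),("R",[266,238])): print("barS",n,np.round(atz(ray(a,p),142)))
for n,p in(("L",[330,181]),("R",[402,182])): print("barT",n,np.round(atz(ray(b,p),142)))
for p in ([157,140],[211,151],[138,202],[194,213]): print("board",np.round(atz(ray(b,p),14)))
E
```

```text
474.14559699712174 [ 332.   -3. 1354.]
cgrip [428.4 -30.5 120.9] [0.8 0.8]
cunder [432.6 -32.4 111.9] [0.6 0.6]
dishgrip [627.8 289.1 121. ] [12. 12.]
small dish [4.138e+02 3.785e+02 3.000e-01] [5.3 5.3]
ball [633.4 286.5  38. ] [1.9 1.9]
rail [316, 188] [ 585. -120.   -0.]
rail [328, 188] [ 584. -155.    0.]
rail [390, 188] [ 581. -334.    0.]
rail [403, 192] [ 568. -371.    0.]
postL [ 578. -329.    5.]
postR [ 583. -150.    5.]
barS L [ 587. -332.  142.]
barS R [ 596. -163.  142.]
barT L [ 576. -144.  142.]
barT R [ 570. -331.  142.]
board [734. 341.  14.]
board [698. 183.  14.]
board [552. 393.  14.]
board [517. 232.  14.]
```

View pics/crops.png

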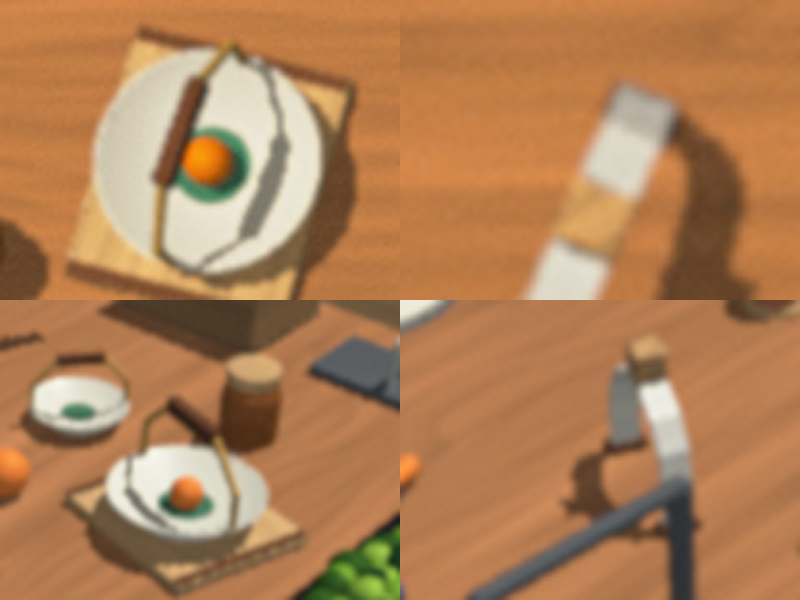

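The crop confirms it. The large white dish on the striped board holds the small orange ball on its green spot, with the arch running roughly along the board's long axis. The small dish has no board and no ball. The crown's strip runs at about -22° to world x. Next I'll go to a hover above the crown.

```bash
cat >> h.py <<'E'
def plan(pos,yaw):
    "yaw: world angle of tool y (deg), mod 180; tool down"
    s=arm.read_state(); Q=R.from_quat(s["ee_rot"]); M=Q.as_matrix()
    y0=np.degrees(np.arctan2(M[1,1],M[0,1]))
    dy=(yaw-y0+90)%180-90
    Y=np.array([np.cos(np.radians(y0+dy)),np.sin(np.radians(y0+dy)),0]); Z=np.array([0,0,-1.]); X=np.cross(Y,Z)
    T=np.c_[X,Y,Z]
    print("clk",round(s["clock"],2),"pos",np.round(s["position"],1),"yaw",round(y0,1),"tilt",np.round(M[:,2],3),"j6",round(s["joints"][5],2),"w",round(s["gripper_width"],1),"F",np.round(s["contact_force"],1))
    print("lin",np.round(M.T@(np.array(pos)-s["position"]),1),"rot",np.round((Q.inv()*R.from_matrix(T)).as_rotvec(),3), "alt rot z",np.round((Q.inv()*R.from_matrix(T)).as_rotvec()[2]-np.pi,3))
E
python3 -c "
from h import *
plan([428,-31,230],68)"
```

```text
clk 1.8 pos [280.7 558.4 231.3] yaw -116.7 tilt [ 0. -0. -1.] j6 -0.26 w 85.4 F [-0.6  0.6 -0.1]
lin [396.3 460.5   1.3] rot [ 0.    -0.    -0.082] alt rot z -3.223
```

>>> arm_command(
  rows=[
    {"grip":1,"linear":[40,46,0],"rot":[0,0,-0.02]},
    {"grip":1,"linear":[80,92,0],"rot":[0,0,-0.04]},
    {"grip":1,"linear":[120,138,0],"rot":[0,0,-0.06]},
    {"grip":1,"linear":[160,184,0],"rot":[0,0,-0.082]},
    {"grip":1,"linear":[200,232,0],"rot":[0,0,-0.082]},
    {"grip":1,"linear":[240,279,0],"rot":[0,0,-0.082]},
    {"grip":1,"linear":[280,325,0],"rot":[0,0,-0.082]},
    {"grip":1,"linear":[320,372,-20],"rot":[0,0,-0.082]},
    {"grip":1,"linear":[360,418,-40],"rot":[0,0,-0.082]},
    {"grip":1,"linear":[396,430,-40],"rot":[0,0,-0.082]},
  ],
)

```text
clock: 3.05
position: [441.9, -5.9, 273.7]
ee_rot: [0.981, -0.192, 0.002, -0.001]
contact_force: [1.3, 1.9, -0.4]
gripper_width: 85.1
grasp_force: 0.0
```

```bash
python3 - <<'E'
from h import *
st=arm.read_state(); w=imaging.get_image("wrist")
save("w1.png",w["frame"])
plan([428,-31,230],68)
for q in ["crown_grip","crown_under","rail","crown"]:
    for d in models.tip_of(w,q)[:3]:
        r=ray(w,d["pixel"],st); print(q,np.round(d["pixel"]),round(d["score"],2),"z0",np.round(atz(r,0)),"z122",np.round(atz(r,122)))
print(w["fx"],w["cx"],w["cy"],np.round(w["T_tool_cam"],2).tolist())
E
```

```text
clk 3.1 pos [444.7  -7.5 272.7] yaw -112.2 tilt [ 0.004 -0.001 -1.   ] j6 0.83 w 85.8 F [ 3.3 -0.3  2.1]
lin [-6.7 28.1 42.6] rot [-0.001 -0.004 -0.003] alt rot z -3.145
crown_grip [309. 191.] 0.72 z0 [407. -38.   0.] z122 [435. -36. 122.]
crown_under [305. 185.] 0.81 z0 [417. -35.   0.] z122 [442. -34. 122.]
crown [299. 174.] 0.89 z0 [432. -33.   0.] z122 [453. -32. 122.]
325.19226210127806 276.08938045822913 207.80078885237288 [[0.0, -0.97, -0.26, 65.76], [1.0, 0.0, -0.0, 0.2], [0.0, -0.26, 0.97, -142.14], [0.0, 0.0, 0.0, 1.0]]
```

View pics/w1.png

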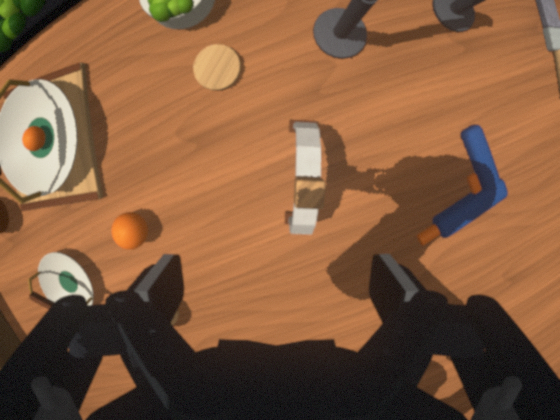

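The wrist view shows the crown with its cork at (311,193) and its feet at (291,126) and (290,217). The large dish is at (35,138), and both rail feet are at the top, (340,32) and (465,8).

```bash
python3 - <<'E'
from h import *
st=arm.read_state(); w=imaging.get_image("wrist")
f=w["frame"]; save("w1c.png",cv2.resize(f[110:245,270:350],None,fx=4.4,fy=4.4,interpolation=cv2.INTER_CUBIC))
p=[atz(ray(w,q,st),8) for q in ([291,126],[290,217])]; d=p[0]-p[1]; print("feet",np.round(p),np.degrees(np.arctan2(d[1],d[0])))
for q in ([311,193],[311,187]): print(np.round(atz(ray(w,q,st),136)),np.round(atz(ray(w,q,st),122)))
for q in ([340,35],[460,10]): print("railfeet",np.round(atz(ray(w,q,st),0)))
print(st["position"])
E
```

```text
feet [[492. -44.   8.]
 [384.  -0.   8.]] -22.162495508963058
[434. -34. 136.] [431. -34. 122.]
[439. -36. 136.] [436. -36. 122.]
railfeet [ 581. -148.    0.]
railfeet [ 572. -340.   -0.]
[441.00351076  -3.70063544 271.07330664]
```

View pics/w1c.png

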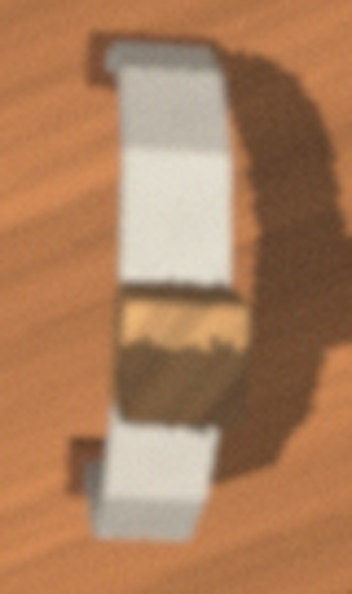

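```bash
python3 -c "
from h import *
plan([433,-35,107],68)"
```

```text
clk 3.35 pos [440.9  -3.3 271.1] yaw -112.0 tilt [-0.  0. -1.] j6 0.82 w 85.5 F [-0.2  1.   0.2]
lin [  4.6  32.3 164.2] rot [0.    0.    0.001] alt rot z -3.141
```

>>> arm_command(
  rows=[
    {"grip":1,"linear":[2,16,20],"rot":[0,0,0]},
    {"grip":1,"linear":[4.5,32,45],"rot":[0,0,0]},
    {"grip":1,"linear":[4.5,32,80],"rot":[0,0,0]},
    {"grip":1,"linear":[4.5,32,115],"rot":[0,0,0]},
    {"grip":1,"linear":[4.5,32,145],"rot":[0,0,0]},
    {"grip":1,"linear":[4.5,32,163],"rot":[0,0,0]},
    {"grip":1,"linear":[4.5,32,163],"rot":[0,0,0]},
    {"grip":0.25,"linear":[4.5,32,163],"rot":[0,0,0]},
    {"grip":0.25,"linear":[4.5,32,163],"rot":[0,0,0]},
    {"grip":0.25,"linear":[4.5,32,163],"rot":[0,0,0]},
  ],
)

```text
clock: 4.6
position: [433.9, -34.8, 109.0]
ee_rot: [0.982, -0.191, 0.001, -0.0]
contact_force: [-0.4, -0.6, 0.1]
gripper_width: 32.4
grasp_force: 0.0
```

>>> arm_command(
  rows=[
    {"grip":0,"linear":[0,0,0],"rot":[0,0,0]},
    {"grip":0,"linear":[0,0,0],"rot":[0,0,0]},
    {"grip":0,"linear":[0,0,0],"rot":[0,0,0]},
    {"grip":0,"linear":[0,0,0],"rot":[0,0,0]},
    {"grip":0,"linear":[0,0,0],"rot":[0,0,0]},
  ],
)

```text
clock: 5.22
position: [434.2, -34.9, 109.1]
ee_rot: [0.982, -0.191, 0.001, -0.0]
contact_force: [-1.6, 1.1, 6.3]
gripper_width: 24.9
grasp_force: 61.5
```

```bash
python3 - <<'E'
from h import *
plan([433,-35,310],68)
print(arm.read_state()["grasp_force"])
st=arm.read_state(); w=imaging.get_image("wrist"); save("w2.png",w["frame"])
E
```

```text
clk 5.22 pos [434.2 -34.9 109.1] yaw -112.0 tilt [ 0.002  0.    -1.   ] j6 0.89 w 24.9 F [-1.6  1.1  6.3]
lin [  -0.8    0.4 -200.9] rot [-0.001 -0.001  0.   ] alt rot z -3.141
61.539859771728516
```

View pics/w2.png

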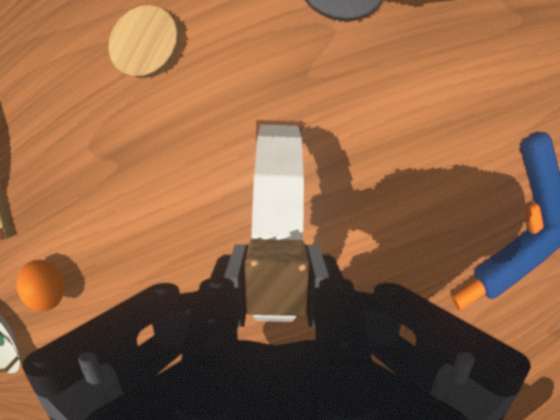

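The cork block at (277,282) is held squarely between the pads, with the strip running straight ahead. I'll lift it and measure the rail.

>>> arm_command(
  rows=[
    {"grip":0,"linear":[0,0,-15],"rot":[0,0,0]},
    {"grip":0,"linear":[0,0,-45],"rot":[0,0,0]},
    {"grip":0,"linear":[0,0,-85],"rot":[0,0,0]},
    {"grip":0,"linear":[0,0,-125],"rot":[0,0,0]},
    {"grip":0,"linear":[0,0,-165],"rot":[0,0,0]},
    {"grip":0,"linear":[0,22,-195],"rot":[0,0,0.1]},
    {"grip":0,"linear":[0,50,-205],"rot":[0,0,0.2]},
    {"grip":0,"linear":[0,75,-205],"rot":[0,0,0.3]},
    {"grip":0,"linear":[0,85,-205],"rot":[0,0,0.36]},
    {"grip":0,"linear":[0,85,-205],"rot":[0,0,0.36]},
  ],
)

```text
clock: 6.52
position: [401.4, -114.1, 312.9]
ee_rot: [0.932, -0.364, -0.0, 0.0]
contact_force: [-0.1, -0.4, -0.6]
gripper_width: 25.4
grasp_force: 60.7
```

```bash
python3 - <<'E'
from h import *
plan([580,-240,300],88)
st=arm.read_state(); w=imaging.get_image("wrist"); save("w3.png",w["frame"]); print(st["position"],st["ee_rot"])
for d in models.tip_of(w,"rail")[:2]: print(d, atz(ray(w,d["pixel"],st),0))
for d in models.spot_in(w,"rail")[:2]: print(d)
E
```

```text
clk 6.53 pos [ 401.4 -114.1  312.9] yaw -132.7 tilt [-0.001  0.    -1.   ] j6 0.71 w 25.4 F [-0.1 -0.4 -0.6]
lin [216.7 -28.4  12.8] rot [ 0.     0.001 -0.71 ] alt rot z -3.851
[ 401.40881289 -114.06585259  312.90504904] [ 9.31518711e-01 -3.63693207e-01 -3.74004382e-04  4.89572610e-05]
{'rect': [163.5, 2.1, 319.0, 78.5], 'score': 0.84}
```

View pics/w3.png

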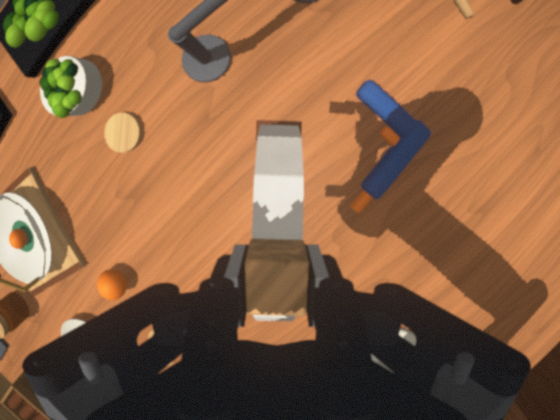

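I turned the wrong way, so I'll reverse it. The post foot is at (205,58) and the bar end at (180,36). Now to a hover just short of the bar.

>>> arm_command(
  rows=[
    {"grip":0,"linear":[10,0,0],"rot":[0,0,-0.08]},
    {"grip":0,"linear":[35,2,0],"rot":[0,0,-0.2]},
    {"grip":0,"linear":[65,3,0],"rot":[0,0,-0.32]},
    {"grip":0,"linear":[95,5,0],"rot":[0,0,-0.44]},
    {"grip":0,"linear":[125,7,0],"rot":[0,0,-0.56]},
    {"grip":0,"linear":[155,8,0],"rot":[0,0,-0.65]},
    {"grip":0,"linear":[170,9,0],"rot":[0,0,-0.7]},
    {"grip":0,"linear":[176,9,0],"rot":[0,0,-0.71]},
    {"grip":0,"linear":[176,9,0],"rot":[0,0,-0.71]},
  ],
)

```text
clock: 7.8
position: [525.3, -239.2, 312.8]
ee_rot: [1.0, -0.017, -0.0, -0.0]
contact_force: [0.3, 0.6, -1.5]
gripper_width: 25.3
grasp_force: 60.7
```

```bash
python3 - <<'E'
from h import *
plan([580,-240,312],88)
st=arm.read_state(); w=imaging.get_image("wrist"); save("w4.png",w["frame"]); print(st["position"],st["ee_rot"])
E
```

```text
clk 7.8 pos [ 525.3 -239.2  312.8] yaw -91.9 tilt [-0.001  0.    -1.   ] j6 1.68 w 25.3 F [ 0.3  0.6 -1.5]
lin [54.7 -1.   0.8] rot [-0.     0.001  0.001] alt rot z -3.14
[ 525.32690635 -239.16065153  312.84091126] [ 9.99857263e-01 -1.68887088e-02 -4.51546376e-04 -1.43367094e-04]
```

View pics/w4.png

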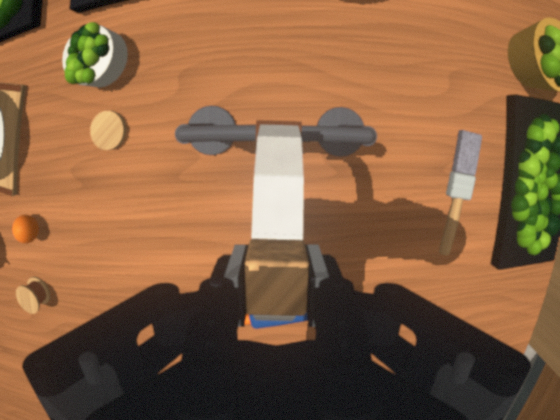

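The bar runs across the picture from (178,133) to (374,136). Its foot discs are at (210,130) and (340,132), and the crown strip is square to the bar.

```bash
python3 - <<'E'
from h import *
st=arm.read_state(); w=imaging.get_image("wrist"); t=imaging.get_image("top"); s=imaging.get_image("scene")
L=atz(ray(w,[178,133],st),142);Q=atz(ray(w,[374,136],st),142); d=L-Q
print(np.round([L,Q,(L+Q)/2],1),np.degrees(np.arctan2(d[1],d[0])),np.linalg.norm(d))
# bar as a line: check in fixed-camera overlays
for z in (0,): print([np.round(atz(ray(w,p,st),z),1) for p in ([210,130],[340,132])])
f0=cv2.cvtColor(w["frame"],cv2.COLOR_RGB2GRAY).astype(int)
def mid(im,c,r0,r1,col=True):
    g=cv2.cvtColor(im["frame"],cv2.COLOR_RGB2GRAY).astype(float); v=g[r0:r1,c]; k=np.clip(v.max()*0.75-v,0,None); return [c,(k*np.arange(r0,r1)).sum()/k.sum()]
for c in (245,310): p=mid(w,c,115,150); print("w",np.round(p,1),np.round(atz(ray(w,p,st),142),1))
for c in (345,360,375): p=mid(t,c,172,187); print("t",np.round(p,1),np.round(atz(ray(t,p),142),1))
E
```

```text
[[ 586.7 -144.9  142. ]
 [ 577.3 -337.7  142. ]
 [ 582.  -241.3  142. ]] 87.19791534060788 193.0476190266173
[array([ 585.8, -148.5,    0. ]), array([ 576.7, -331. ,    0. ])]
w [245.  140.3] [ 575.4 -211.2  142. ]
w [310.  138.1] [ 575.5 -273.7  142. ]
t [345.  179.3] [ 580.  -183.6  142. ]
t [360. 179.] [ 580.  -222.6  142. ]
t [375.  180.6] [ 575.1 -261.3  142. ]
```

>>> arm_command(
  rows=[
    {"grip":0,"linear":[15,0,0],"rot":[0,0,0.015]},
    {"grip":0,"linear":[35,0,0],"rot":[0,0,0.015]},
    {"grip":0,"linear":[50,0,0],"rot":[0,0,0.015]},
    {"grip":0,"linear":[55.5,0,0],"rot":[0,0,0.015]},
    {"grip":0,"linear":[55.5,0,20],"rot":[0,0,0.015]},
    {"grip":0,"linear":[55.5,0,50],"rot":[0,0,0.015]},
    {"grip":0,"linear":[55.5,0,80],"rot":[0,0,0.015]},
    {"grip":0,"linear":[55.5,0,110],"rot":[0,0,0.015]},
    {"grip":0,"linear":[55.5,0,135],"rot":[0,0,0.015]},
    {"grip":0,"linear":[55.5,0,148],"rot":[0,0,0.015]},
  ],
)

```text
clock: 9.25
position: [580.0, -241.4, 163.9]
ee_rot: [1.0, -0.025, -0.001, -0.0]
contact_force: [0.4, -0.7, -0.2]
gripper_width: 25.3
grasp_force: 60.7
```

```bash
python3 - <<'E'
from h import *
plan([581,-240.5,157],87.2)
s=imaging.get_image("scene"); t=imaging.get_image("top")
save("s5.png",np.hstack([cv2.resize(s["frame"][190:310,190:310],(400,400),interpolation=cv2.INTER_CUBIC),cv2.resize(t["frame"][130:230,310:410],(400,400),interpolation=cv2.INTER_CUBIC)]))
E
```

```text
clk 9.25 pos [ 580.  -241.4  163.9] yaw -92.8 tilt [-0.002  0.    -1.   ] j6 1.66 w 25.3 F [ 0.4 -0.7 -0.2]
lin [ 1.  -0.9  6.9] rot [-0.     0.002 -0.   ] alt rot z -3.142
```

View pics/s5.png

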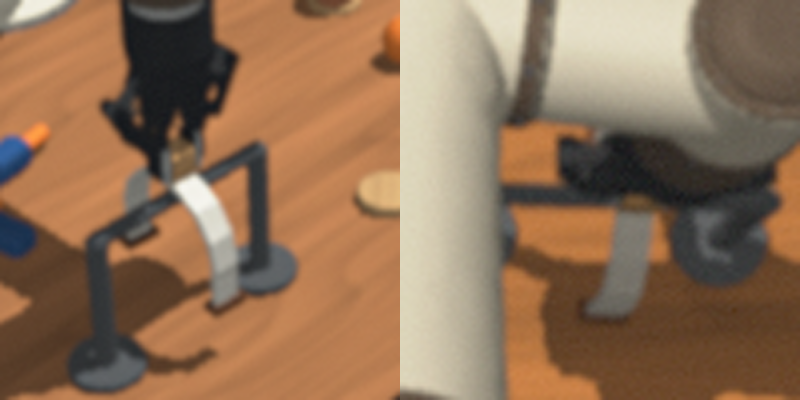

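The crown straddles the bar, with one leg on each side of it (crop left, legs at (220,290) and (138,230)). I'll lower the last few millimetres until it touches.

>>> arm_command(
  rows=[
    {"grip":0,"linear":[0.5,0,2],"rot":[0,0,0]},
    {"grip":0,"linear":[0.5,0,4],"rot":[0,0,0]},
    {"grip":0,"linear":[0.5,0,5.5],"rot":[0,0,0]},
    {"grip":0,"linear":[0.5,0,6.5],"rot":[0,0,0]},
    {"grip":0,"linear":[0.5,0,6.5],"rot":[0,0,0]},
  ],
)

```text
clock: 9.98
position: [581.1, -241.5, 158.9]
ee_rot: [1.0, -0.024, 0.0, 0.0]
contact_force: [0.3, 0.0, -0.7]
gripper_width: 25.4
grasp_force: 60.6
```

>>> arm_command(
  rows=[
    {"grip":0,"linear":[0,0,1],"rot":[0,0,0]},
    {"grip":0,"linear":[0,0,2],"rot":[0,0,0]},
    {"grip":0,"linear":[0,0,2],"rot":[0,0,0]},
  ],
)

```text
clock: 10.35
position: [581.2, -241.5, 157.2]
ee_rot: [1.0, -0.024, 0.0, 0.0]
contact_force: [-0.9, 0.2, 1.6]
gripper_width: 25.0
grasp_force: 61.0
```

>>> arm_command(
  rows=[
    {"grip":0,"linear":[0,0,0.7],"rot":[0,0,0]},
    {"grip":0,"linear":[0,0,1.2],"rot":[0,0,0]},
    {"grip":0,"linear":[0,0,1.2],"rot":[0,0,0]},
  ],
)

```text
clock: 10.72
position: [581.2, -241.5, 157.1]
ee_rot: [1.0, -0.024, 0.0, 0.0]
contact_force: [-2.9, 2.6, 6.9]
gripper_width: 24.9
grasp_force: 61.4
```

The crown is touching the bar. I'll release it gently and then rise.

>>> arm_command(
  rows=[
    {"grip":0,"linear":[0,0,-0.8],"rot":[0,0,0]},
    {"grip":0.35,"linear":[0,0,-0.8],"rot":[0,0,0]},
    {"grip":0.5,"linear":[0,0,-0.8],"rot":[0,0,0]},
    {"grip":0.7,"linear":[0,0,-0.8],"rot":[0,0,0]},
    {"grip":0.7,"linear":[0,0,-0.8],"rot":[0,0,0]},
    {"grip":0.7,"linear":[0,0,-0.8],"rot":[0,0,0]},
    {"grip":0.7,"linear":[0,0,-15],"rot":[0,0,0]},
    {"grip":0.7,"linear":[0,0,-40],"rot":[0,0,0]},
    {"grip":0.7,"linear":[0,0,-80],"rot":[0,0,0]},
    {"grip":0.7,"linear":[0,0,-120],"rot":[0,0,0]},
  ],
)

```text
clock: 11.98
position: [581.1, -241.6, 278.0]
ee_rot: [1.0, -0.024, 0.001, 0.0]
contact_force: [-0.2, 0.4, -0.1]
gripper_width: 59.9
grasp_force: 0.0
```

```bash
python3 - <<'E'
from h import *
# dish: grip bar ends in top view crop
t=imaging.get_image("top");s=imaging.get_image("scene")
e=[atz(ray(t,p),132) for p in ([170.7,152.1],[162.4,176.8])]; d=e[0]-e[1]
print(np.round(e),np.degrees(np.arctan2(d[1],d[0])),np.linalg.norm(d),np.round(sum(e)/2,1))
m=sum(e)/2
plan([m[0]-40,m[1]-20,280],-20+90)
w=imaging.get_image("wrist")
save("s6.png",np.hstack([cv2.resize(s["frame"][190:310,190:310],(400,400),interpolation=cv2.INTER_CUBIC),cv2.resize(w["frame"][:400,80:480],(400,400))]))
E
```

```text
[[665. 274. 132.]
 [598. 295. 132.]] -17.65724814002269 69.71674048752382 [631.4 284.4 132. ]
clk 12.07 pos [ 583.5 -242.6  283. ] yaw -92.8 tilt [ 0.012 -0.004 -1.   ] j6 1.66 w 59.8 F [-0.5 -0.6  0.3]
lin [ -16.5 -506.8    1. ] rot [ 0.002 -0.013  0.301] alt rot z -2.841
```

View pics/s6.png

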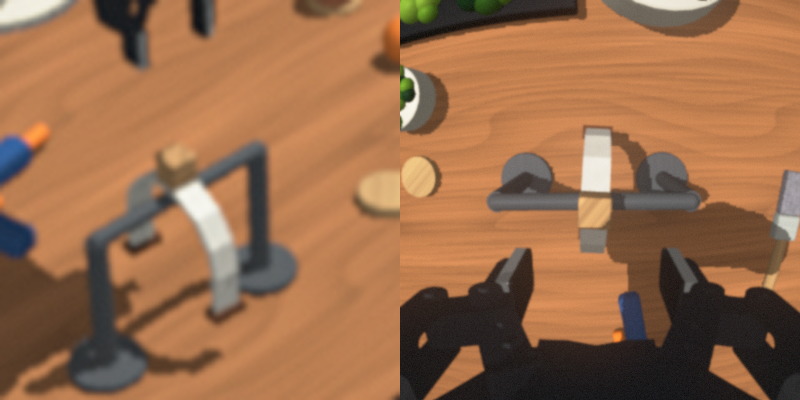

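The crown now hangs on its own astride the bar, with the cork on top at (177,165) in the left crop and the fingers clear of it. Next is the dish.

>>> arm_command(
  rows=[
    {"grip":0.7,"linear":[0,-30,0],"rot":[0,0,0.03]},
    {"grip":0.7,"linear":[0,-80,0],"rot":[0,0,0.06]},
    {"grip":0.7,"linear":[0,-140,0],"rot":[0,0,0.1]},
    {"grip":0.7,"linear":[0,-200,0],"rot":[0,0,0.14]},
    {"grip":0.7,"linear":[5,-260,0],"rot":[0,0,0.18]},
    {"grip":0.7,"linear":[10,-320,0],"rot":[0,0,0.22]},
    {"grip":0.7,"linear":[15,-380,0],"rot":[0,0,0.26]},
    {"grip":0.7,"linear":[20,-440,0],"rot":[0,0,0.26]},
    {"grip":0.7,"linear":[22,-495,0],"rot":[0,0,0.26]},
    {"grip":0.7,"linear":[22,-529,0],"rot":[0,0,0.26]},
  ],
)

```text
clock: 13.38
position: [628.3, 288.4, 274.3]
ee_rot: [0.988, -0.153, -0.001, 0.001]
contact_force: [-0.2, -0.2, -0.2]
gripper_width: 60.0
grasp_force: 0.0
```

>>> arm_command(
  rows=[
    {"grip":0.7,"linear":[0,0,0],"rot":[0,0,0]},
    {"grip":0.7,"linear":[0,0,0],"rot":[0,0,0]},
    {"grip":0.7,"linear":[0,0,0],"rot":[0,0,0]},
  ],
)

```text
clock: 13.75
position: [628.9, 284.5, 275.8]
ee_rot: [0.988, -0.154, -0.0, 0.0]
contact_force: [1.0, -0.4, 0.1]
gripper_width: 60.0
grasp_force: 0.0
```

```bash
cat > dish.py <<'E'
from h import *
st=arm.read_state(); w=imaging.get_image("wrist")
for q,z in (("dish_grip",132),("dish_hollow",26),("ball_center",44),("board",0),("dish",14)):
    for d in models.tip_of(w,q)[:2]: print(q,np.round(d["pixel"]),round(d["score"],2),np.round(atz(ray(w,d["pixel"],st),z),1))
for q in("ball_center","board","dish"):print(q,[(np.round(d["rect"]),round(d["score"],2)) for d in models.spot_in(w,q)[:2]])
hsv=cv2.cvtColor(w["frame"],cv2.COLOR_RGB2HSV); h,s,v=cv2.split(hsv)
for n,m,z in (("bar",((h<15)|(h>170))&(s>70)&(v<115)&(v>25),132),("ball",(h<16)&(s>200)&(v>150),44),("green",(h>55)&(h<95)&(s>80),26)):
    k,l,S,c=cv2.connectedComponentsWithStats(cv2.morphologyEx(m.astype(np.uint8),cv2.MORPH_OPEN,np.ones((3,3))))
    for i in sorted(range(1,k),key=lambda i:-S[i,4])[:4]:
        if S[i,4]<60: continue
        ys,xs=np.where(l==i); r=cv2.minAreaRect(np.c_[xs,ys].astype(np.float32)); b=cv2.boxPoints(r); b=b[np.argsort(b[:,1])]
        e=[atz(ray(w,p,st),z) for p in ((b[0]+b[1])/2,(b[2]+b[3])/2)]; d=e[0]-e[1]
        print(n,S[i].tolist(),np.round(c[i],1),"rect",np.round(r[1]),"ctr",np.round(sum(e)/2,1),"ang",round(np.degrees(np.arctan2(d[1],d[0])),1),"len",round(np.linalg.norm(d),1))
E
python3 -c "
from h import *
plan([631,284,113],70)"; python3 dish.py
```

```text
clk 13.75 pos [628.9 284.5 275.8] yaw -107.8 tilt [-0. -0. -1.] j6 0.6 w 60.0 F [ 1.  -0.4  0.1]
lin [  2.2  -0.2 162.8] rot [0.    0.    0.039] alt rot z -3.103
dish_grip [273. 190.] 0.97 [635.3 284.8 132. ]
dish_grip [274. 173.] 0.38 [650.3 279.6 132. ]
dish_hollow [261. 329.] 0.77 [424.1 373.5  26. ]
ball_center [276. 178.] 0.48 [631.5 283.3  44. ]
dish [261. 323.] 0.87 [427.1 372.7  14. ]
dish [279. 173.] 0.8 [630.6 279.9  14. ]
ball_center [(array([259., 164., 290., 185.]), 0.5)]
board [(array([201.,  97., 335., 252.]), 0.84)]
dish [(array([204., 103., 346., 257.]), 0.86), (array([224., 298., 299., 346.]), 0.59)]
bar [337, 134, 150, 164, 9776] [419.4 217.5] rect [162. 137.] ctr [567.  181.7 132. ] ang -28.8 len 137.3
bar [135, 229, 66, 54, 1806] [167.1 248.9] rect [54. 54.] ctr [613.2 403.6 132. ] ang 24.5 len 54.1
bar [63, 35, 51, 111, 1556] [95.7 91.9] rect [ 45. 111.] ctr [785.7 425.  132. ] ang -25.3 len 110.5
bar [339, 248, 24, 77, 1015] [349.7 285.5] rect [77. 22.] ctr [515.  241.1 132. ] ang -8.2 len 91.8
green [162, 7, 23, 19, 287] [173.   16.3] rect [14. 26.] ctr [866.  342.9  26. ] ang -72.2 len 32.2
green [14, 93, 16, 22, 244] [ 21.4 103.6] rect [16. 19.] ctr [861.7 609.7  26. ] ang -64.9 len 31.5
green [250, 323, 21, 14, 218] [259.3 329.5] rect [22. 12.] ctr [423.4 376.1  26. ] ang -33.7 len 21.6
green [128, 22, 15, 20, 203] [135.1  31.1] rect [16. 17.] ctr [869.1 396.3  26. ] ang -59.4 len 21.4
```

```bash
python3 - <<'E'
from h import *
st=arm.read_state(); w=imaging.get_image("wrist")
hsv=cv2.cvtColor(w["frame"],cv2.COLOR_RGB2HSV); np.save("w.npy",w["frame"])
for y in range(110,258,4):
    print(y,''.join('#' if (v<65) else ('o' if s>150 and v>150 else ('g' if 50<h<100 and s>60 else ('b' if s>90 and v<130 else ('+' if v<130 else '.')))) for h,s,v in hsv[y,215:335:2].astype(int)))
print(hsv[190,255:295:3].tolist())
E
```

```text
110 .................................++++++++...................
114 ........................................++..................
118 ..........................................+.................
122 ...........................................+................
126 ............................................+.............b.
130 .............................................+.............b
134 ...............................................+............
138 ............................................................
142 ............................................................
146 ............................................................
150 ............................bbbbbb+.........................
154 .........................gg+bbbbbbb+g..............+........
158 ......................ggggg+bbbbbbbgggg............+........
162 .....................ggggg+bbbbbbbb++gggg...................
166 ....................gggg.oo.bbbbbbb.b+++gg..................
170 ...................gggg.ooo.bbbbbbboob+++g..................
174 ...................ggggoooo.bbbbbbbooob++g..............
[... 819 characters left out ...]
bbb+..........................
230 ...........................bbbbbbb..........................
234 ............................bbbbb...........................
238 ............................................................
242 ................................+.....+.....bb.bbb.bbbbbbbbb
246 bbbbbbbbbbbbbbbbbbbbbbbbbbbb...bbbbbbb.bbbbb.bbbbbbbbbbbbbb.
250 ...............................b............................
254 ..........................................................o.
[[25, 30, 222], [50, 39, 168], [67, 75, 136], [65, 74, 138], [49, 63, 118], [12, 117, 120], [11, 118, 125], [11, 121, 126], [11, 116, 125], [12, 91, 104], [64, 70, 134], [66, 77, 142], [67, 73, 146], [38, 31, 206]]
```

```bash
python3 - <<'E'
from h import *
st=arm.read_state(); w=imaging.get_image("wrist")
hsv=cv2.cvtColor(w["frame"],cv2.COLOR_RGB2HSV).astype(int)
P=[]
for y in range(152,234,2):
    c=[x for x in range(262,296) if 5<hsv[y,x,0]<17 and 85<hsv[y,x,1]<150 and hsv[y,x,2]<135]
    if 8<len(c)<20:P.append([np.mean(c),y])
P=np.array(P);k=np.polyfit(P[:,1],P[:,0],1);print(len(P),k)
for z in(132,142):
    e=[atz(ray(w,[np.polyval(k,y),y],st),z) for y in(149,236)];d=e[0]-e[1]
    print(z,np.round(sum(e)/2,1),np.degrees(np.arctan2(d[1],d[0])),np.linalg.norm(d))
t=imaging.get_image("top");s=imaging.get_image("scene")
for n,im in(("t",t),("s",s)): print(n,[(np.round(d["pixel"],1),round(d["score"],2)) for d in models.tip_of(im,"dish_grip")[:2]])
plan([631,284,113],70)
E
```

```text
41 [-3.82212458e-02  2.83416014e+02]
132 [631.6 284.7 132. ] -19.83127428382305 80.63470585475086
142 [633.7 284.  142. ] -19.831274283823046 77.81325940453455
t [(array([168.5, 164.6]), 0.94), (array([136.1, 251.4]), 0.75)]
s [(array([370.6, 188.4]), 0.86)]
clk 14.5 pos [628.9 285.9 275.6] yaw -107.7 tilt [-0. -0. -1.] j6 0.6 w 59.8 F [ 0.3 -0.4 -0.9]
lin [  2.6   1.1 162.6] rot [0.   0.   0.04] alt rot z -3.101
```

>>> arm_command(
  rows=[
    {"grip":0.7,"linear":[3,0.5,15],"rot":[0,0,0.036]},
    {"grip":0.7,"linear":[3,0.5,40],"rot":[0,0,0.036]},
    {"grip":0.7,"linear":[3,0.5,70],"rot":[0,0,0.036]},
    {"grip":0.6,"linear":[3,0.5,80],"rot":[0,0,0.036]},
    {"grip":0.6,"linear":[3,0.5,80],"rot":[0,0,0.036]},
    {"grip":0.6,"linear":[3,0.5,80],"rot":[0,0,0.036]},
  ],
)

```text
clock: 15.25
position: [632.3, 284.7, 197.0]
ee_rot: [0.985, -0.172, 0.001, -0.001]
contact_force: [0.7, 0.6, 0.8]
gripper_width: 51.2
grasp_force: 0.0
```

```bash
python3 - <<'E'
from h import *
st=arm.read_state(); w=imaging.get_image("wrist")
hsv=cv2.cvtColor(w["frame"],cv2.COLOR_RGB2HSV).astype(int)
t=imaging.get_image("top");s=imaging.get_image("scene")
for y in range(130,330,6):
    print(y,''.join('o' if s>150 and v>150 else ('g' if 50<h<100 and s>60 else ('b' if s>80 and v<135 and h<20 else ('+' if v<130 else '.'))) for h,s,v in hsv[y,190:370:2].astype(int)))
print([(np.round(d["pixel"],1),round(d["score"],2),np.round(atz(ray(w,d["pixel"],st),132),1)) for d in models.tip_of(w,"dish_grip")[:2]])
print(tri([ray(t,[168.5,164.6]),ray(s,[370.6,188.4])]))
plan([632,284.5,113],70.2)
E
```

```text
130 .............................................................................bb..b........
136 .............................................................+.................bbbb.......
142 .................................................................................bbbbb....
148 ...................................................................................bbbb...
154 .....................................................................................bbb..
160 ......................................................................................bbb.
166 ....................................g+bbbbbbbbbbgggg...................................bbb
172 ................................ggggg+bbbbbbbbbb+gggggg................................bbb
178 ..............................ggggggg+bbbbbbbbbbb++++gggg...............................bb
184 .............................ggggg.ooobbbbbbbbbbboob++++gg..............................bb
190 .............................gggg.oooobbbbbbbbbb.ooob++++g.........................++..+bb
196 .............................gggg.oooobbbbbbbbbb.oo
[... 1778 characters left out ...]
o..o.......o..o.............o.........o...........bbb++b++++++++++
316 ++++++++++bbbo.o..o..oo..o......oooo.o......o........oo.o..oo.oo..........bbb+++++++++++++
322 ++b+++++++bb.........ooo.o..o...o.oo.o..o...o..oo.o.o..o.oo..o.o..oooo.oobbbb+bb++++++++++
328 +++++b+++bb.o.oo.ooo...o.ooooooo....bbbbbbbbbbbbb.oo..ooo.ooo.oo.o.o...obbbbb+++++++++++++
[(array([276.1, 222.2]), 0.97, array([633.1, 284.4, 132. ]))]
(array([638.18486785, 286.419043  , 122.60363077]), [np.float64(6.75905127103576), np.float64(6.759051271035627)])
clk 15.45 pos [631.9 284.6 196.7] yaw -109.8 tilt [ 0.002  0.001 -1.   ] j6 0.57 w 51.7 F [-0.3 -0.6  0.9]
lin [ 0.   0.2 83.7] rot [-0.002 -0.001  0.001] alt rot z -3.141
```

>>> arm_command(
  rows=[
    {"grip":0.6,"linear":[0.5,0,15],"rot":[0,0,0]},
    {"grip":0.6,"linear":[0.5,0,38],"rot":[0,0,0]},
    {"grip":0.6,"linear":[0.5,0,60],"rot":[0,0,0]},
    {"grip":0.6,"linear":[0.5,0,76],"rot":[0,0,0]},
    {"grip":0.6,"linear":[0.5,0,83.5],"rot":[0,0,0]},
    {"grip":0.4,"linear":[0.5,0,83.5],"rot":[0,0,0]},
    {"grip":0.3,"linear":[0.5,0,83.5],"rot":[0,0,0]},
    {"grip":0.25,"linear":[0.5,0,83.5],"rot":[0,0,0]},
    {"grip":0.25,"linear":[0.5,0,83.5],"rot":[0,0,0]},
  ],
)

```text
clock: 16.58
position: [632.3, 284.4, 112.7]
ee_rot: [0.985, -0.172, 0.0, -0.0]
contact_force: [-0.1, -0.5, 0.2]
gripper_width: 21.3
grasp_force: 0.0
```

>>> arm_command(
  rows=[
    {"grip":0.21,"linear":[0,0,0],"rot":[0,0,0]},
    {"grip":0.18,"linear":[0,0,0],"rot":[0,0,0]},
    {"grip":0.15,"linear":[0,0,0],"rot":[0,0,0]},
    {"grip":0.12,"linear":[0,0,0],"rot":[0,0,0]},
    {"grip":0.08,"linear":[0,0,0],"rot":[0,0,0]},
    {"grip":0,"linear":[0,0,0],"rot":[0,0,0]},
    {"grip":0,"linear":[0,0,0],"rot":[0,0,0]},
  ],
)

```text
clock: 17.45
position: [632.4, 284.5, 112.4]
ee_rot: [0.985, -0.171, 0.0, -0.0]
contact_force: [1.1, 1.0, 0.6]
gripper_width: 13.3
grasp_force: 58.9
```

```bash
cat > ball.py <<'E'
from h import *
st=arm.read_state(); w=imaging.get_image("wrist"); 
hsv=cv2.cvtColor(w["frame"],cv2.COLOR_RGB2HSV).astype(int)
for y in range(120,300,8):
    print(y,''.join('o' if h<20 and s>190 and v>110 else ('g' if 50<h<100 and s>60 else ('b' if s>80 and v<135 and h<20 else ('+' if v<130 else '.'))) for h,s,v in hsv[y,180:380:3]))
plan([632,284.5,113],70.2)
print(st["grasp_force"],np.round(st["wrist_torque"],2))
E
python3 ball.py
```

```text
120 ..................................b.........+.+....................
128 ...................................................................
136 ................................................................bb.
144 ..................................................................b
152 ...................................................................
160 ...................................................................
168 ...................................................................
176 ...................................+................+..............
184 ........................ggggg......+ggggg..........................
192 .....................ggggggbbbbbbbbbbbgggggg.......................
200 ....................ggggggbbbbbbbbbbbb+g++ggg.......+...........+.+
208 ...................ggggg..bbbbbbbbbbbbb.+++++++......++..+..+++.++.
216 ...................gggg+...bbbbbbbbbbbb.b+ggg++..+...+++..+..+.++.+
224 ....................ggg+...bbbbbbbbbbbb.b++gg++..+..+.+..+.+.+...++
232 .....................ggg...bbbbbbbbbbbbb+ggg++........+....+.+.+.++
240 .......................ggg+bbbbbbbbbbbgggg+.......+.+.+..++..++++.+
248 .......................++++bbbbbbbbbbb++++...........+.+.......+..+
256 ...................+++++++bbbbbbbbbbbb++++++++................++.++
264 .................++++++++++bbbbbbbbbbb+++++++++++................++
272 ................+++++++++++bbbbbbbbbbb++++++++++++.................
280 ..............+++++++++++++bbbbbbbbbbb+++++++++++++................
288 ++++++......+++++++++++++++bbbbbbbbbbb+++++++++++++++.......+++++++
296 +++++++++++++++++++++++++++bbbbbbbbbbb+++++++++++++++++++++++++++++
clk 17.5 pos [632.4 284.5 112.4] yaw -109.7 tilt [ 0.001  0.001 -1.   ] j6 0.57 w 12.9 F [1.2 2.1 1.8]
lin [-0.4  0.1 -0.6] rot [-0.001 -0.001  0.001] alt rot z -3.141
58.85688006877899 [ 0.38 -0.38  0.02]
```

>>> arm_command(
  rows=[
    {"grip":0,"linear":[0,0,-1],"rot":[0,0,0]},
    {"grip":0,"linear":[0,0,-3],"rot":[0,0,0]},
    {"grip":0,"linear":[0,0,-6],"rot":[0,0,0]},
    {"grip":0,"linear":[0,0,-10],"rot":[0,0,0]},
    {"grip":0,"linear":[0,0,-14],"rot":[0,0,0]},
    {"grip":0,"linear":[0,0,-17],"rot":[0,0,0]},
    {"grip":0,"linear":[0,0,-19],"rot":[0,0,0]},
    {"grip":0,"linear":[0,0,-20],"rot":[0,0,0]},
    {"grip":0,"linear":[0,0,-20],"rot":[0,0,0]},
  ],
)

```text
clock: 18.62
position: [632.1, 284.2, 132.1]
ee_rot: [0.985, -0.172, -0.0, 0.0]
contact_force: [-0.1, 0.3, -3.1]
gripper_width: 12.8
grasp_force: 58.4
```

```bash
python3 ball.py; python3 - <<'E'
from h import *
t=imaging.get_image("top");s=imaging.get_image("scene")
for n,im in(("t",t),("s",s)):
  for q in("dish","ball_center"): print(n,q,[(np.round(d["pixel"],1),round(d["score"],2)) for d in models.tip_of(im,q)[:3]])
E
```

```text
120 .............................................+............bb.......
128 .............................................................bbb...
136 ................................................................bbb
144 ..................................................................b
152 ...................................................................
160 ...................................................................
168 ...................................................................
176 ...................................+...............................
184 ........................ggggg......+ggggg..........................
192 .....................ggggg+bbbbbbbbbb++ggggg............++.........
200 ....................ggggggbbbbbbbbbbbb++++ggg.........+.........+++
208 ...................ggggg..bbbbbbbbbbbbb.+++++++............++.+++++
216 ...................gggg....bbbbbbbbbbbb.b+g+g++..+....+.+++..+.++++
224 ....................ggg....bbbbbbbbbbbbbb+ggg+.+........+......+.++
232 .....................ggg...bbbbbbbbbbbbb+gg++......+.......+....+++
240 ................
[... 407 characters left out ...]
....
288 ++++++......+++++++++++++++bbbbbbbbbbb+++++++++++++++.......+++++++
296 +++++++++++++++++++++++++++bbbbbbbbbbb+++++++++++++++++++++++++++++
clk 18.68 pos [632.  284.2 132. ] yaw -109.8 tilt [-0. -0. -1.] j6 0.57 w 12.5 F [-0.9 -0.9 -2.8]
lin [-0.1 -0.3 19. ] rot [0.    0.    0.001] alt rot z -3.141
58.440470695495605 [-0.   -0.03  0.05]
t dish [(array([144.3, 250.7]), 0.95), (array([173.3, 172.6]), 0.72)]
t ball_center [(array([203.9, 235.4]), 0.72), (array([171., 170.]), 0.55), (array([358.8, 190.8]), 0.49)]
s dish [(array([334.4, 185.5]), 0.97), (array([366.2, 207.7]), 0.62), (array([145.9, 318. ]), 0.6)]
s ball_center [(array([365.1, 200.6]), 0.54), (array([312.1, 199.5]), 0.53)]
```

The dish came up level. Its weight is about 3 N, the wrist moment is near zero and the wrist view hasn't changed. I'll keep lifting.

>>> arm_command(
  rows=[
    {"grip":0,"linear":[0,0,-1.5],"rot":[0,0,0]},
    {"grip":0,"linear":[0,0,-5],"rot":[0,0,0]},
    {"grip":0,"linear":[0,0,-11],"rot":[0,0,0]},
    {"grip":0,"linear":[0,0,-20],"rot":[0,0,0]},
    {"grip":0,"linear":[0,0,-31],"rot":[0,0,0]},
    {"grip":0,"linear":[0,0,-43],"rot":[0,0,0]},
    {"grip":0,"linear":[0,0,-54],"rot":[0,0,0]},
    {"grip":0,"linear":[0,0,-62],"rot":[0,0,0]},
    {"grip":0,"linear":[0,0,-67],"rot":[0,0,0]},
    {"grip":0,"linear":[0,0,-70],"rot":[0,0,0]},
  ],
)

```text
clock: 20.23
position: [632.0, 284.2, 202.2]
ee_rot: [0.985, -0.172, -0.0, 0.0]
contact_force: [0.4, -0.5, -3.1]
gripper_width: 12.9
grasp_force: 58.5
```

>>> arm_command(
  rows=[
    {"grip":0,"linear":[0,0,0],"rot":[0,0,0]},
    {"grip":0,"linear":[0,0,0],"rot":[0,0,0.02]},
    {"grip":0,"linear":[0,0,0],"rot":[0,0,0.06]},
    {"grip":0,"linear":[0,0,0],"rot":[0,0,0.12]},
    {"grip":0,"linear":[0,0,0],"rot":[0,0,0.19]},
    {"grip":0,"linear":[0,0,0],"rot":[0,0,0.26]},
    {"grip":0,"linear":[0,0,0],"rot":[0,0,0.32]},
    {"grip":0,"linear":[0,0,0],"rot":[0,0,0.36]},
    {"grip":0,"linear":[0,0,0],"rot":[0,0,0.38]},
    {"grip":0,"linear":[0,0,0],"rot":[0,0,0.38]},
  ],
)

```text
clock: 21.48
position: [632.0, 284.2, 201.9]
ee_rot: [0.935, -0.355, -0.0, 0.0]
contact_force: [-0.6, 0.4, -3.4]
gripper_width: 13.3
grasp_force: 58.5
```

```bash
python3 ball.py
```

```text
120 ..........................................................bbbbbbbbb
128 .............................................................bbbbbb
136 ................................................................bbb
144 .................................................................bb
152 ...............................................................+...
160 .................................................................+.
168 ...................................................................
176 ...................................+...............................
184 ........................ggggg......+ggg++++........................
192 .....................ggggg+bbbbbbbbbbb++g++++......................
200 ....................ggggggbbbbbbbbbbbb+g++++++.....................
208 ...................ggggg..bbbbbbbbbbbbb.+++++++....................
216 ...................gggg....bbbbbbbbbbbb..++ggg.....................
224 ....................ggg....bbbbbbbbbbbb.b+ggg......................
232 .....................ggg...bbbbbbbbbbbb..ggg.......................
240 .......................ggg+bbbbbbbbbbbgggg.........................
248 .......................++++bbbbbbbbbbb++++.........................
256 ...................++++++++bbbbbbbbbbb++++++++.....................
264 .................+++++++++bbbbbbbbbbbb+++++++++++..................
272 ................+++++++++++bbbbbbbbbbb+++++++++++..................
280 ..............+++++++++++++bbbbbbbbbbb+++++++++++++................
288 ++++++......+++++++++++++++bbbbbbbbbbb+++++++++++++++.......+++++++
296 +++++++++++++++++++++++++++bbbbbbbbbbb+++++++++++++++++++++++++++++
clk 21.52 pos [632.  284.2 201.9] yaw -131.5 tilt [-0. -0. -1.] j6 0.19 w 13.3 F [-0.4 -0.9 -2.8]
lin [-0.2 -0.2 88.9] rot [ 0.     0.    -0.379] alt rot z -3.521
58.461297154426575 [-0.02 -0.    0.05]
```

The dish is steady, so I'll pin down the board's angle for the final heading.

```bash
python3 - <<'E'
from h import *
t=imaging.get_image("top"); g0=cv2.cvtColor(cv2.imread("pics/top.png"),cv2.COLOR_BGR2RGB)
h,s,v=cv2.split(cv2.cvtColor(g0,cv2.COLOR_RGB2HSV))
lsd=cv2.createLineSegmentDetector()
g=cv2.resize(cv2.cvtColor(g0,cv2.COLOR_RGB2GRAY)[120:230,125:225],None,fx=4,fy=4,interpolation=cv2.INTER_CUBIC)
for l in lsd.detect(g)[0][:,0]:
    if np.hypot(l[2]-l[0],l[3]-l[1])<70: continue
    p=(l.reshape(2,2)+.5)/4-.5+[125,120]; e=[atz(ray(t,q),14) for q in p]; d=e[1]-e[0]
    print(np.round(p,1).tolist(),round(np.linalg.norm(d)),round((np.degrees(np.arctan2(d[1],d[0]))+45)%90-45,1))
E
```

```text
[[158.9, 175.8], [168.5, 149.4]] 82 -19.1
[[186.6, 177.9], [192.2, 160.5]] 54 -17.2
[[194.5, 172.8], [186.4, 191.4]] 59 -23.1
[[136.6, 196.7], [192.1, 211.3]] 166 -15.8
[[169.8, 121.1], [126.6, 121.5]] 127 -0.7
[[219.2, 120.7], [179.5, 120.8]] 117 -1.0
```

>>> arm_command(
  rows=[
    {"grip":0,"linear":[0,0,0],"rot":[0,0,0.02]},
    {"grip":0,"linear":[0,0,0],"rot":[0,0,0.06]},
    {"grip":0,"linear":[0,0,0],"rot":[0,0,0.12]},
    {"grip":0,"linear":[0,0,0],"rot":[0,0,0.19]},
    {"grip":0,"linear":[0,0,0],"rot":[0,0,0.27]},
    {"grip":0,"linear":[0,0,0],"rot":[0,0,0.35]},
    {"grip":0,"linear":[0,0,0],"rot":[0,0,0.42]},
    {"grip":0,"linear":[0,0,0],"rot":[0,0,0.48]},
    {"grip":0,"linear":[0,0,0],"rot":[0,0,0.54]},
    {"grip":0,"linear":[0,0,0],"rot":[0,0,0.6]},
  ],
)

```text
clock: 22.82
position: [632.1, 284.2, 202.1]
ee_rot: [0.788, -0.616, -0.0, -0.0]
contact_force: [0.0, 0.5, -3.2]
gripper_width: 13.1
grasp_force: 58.4
```

>>> arm_command(
  rows=[
    {"grip":0,"linear":[0,0,0],"rot":[0,0,0.06]},
    {"grip":0,"linear":[0,0,0],"rot":[0,0,0.13]},
    {"grip":0,"linear":[0,0,0],"rot":[0,0,0.21]},
    {"grip":0,"linear":[0,0,0],"rot":[0,0,0.29]},
    {"grip":0,"linear":[0,0,0],"rot":[0,0,0.37]},
    {"grip":0,"linear":[0,0,0],"rot":[0,0,0.44]},
    {"grip":0,"linear":[0,0,0],"rot":[0,0,0.49]},
    {"grip":0,"linear":[0,0,0],"rot":[0,0,0.525]},
    {"grip":0,"linear":[0,0,0],"rot":[0,0,0.54]},
    {"grip":0,"linear":[0,0,0],"rot":[0,0,0.54]},
  ],
)

```text
clock: 24.08
position: [632.1, 284.2, 202.1]
ee_rot: [-0.596, 0.803, 0.0, -0.0]
contact_force: [0.0, 0.2, -3.2]
gripper_width: 13.0
grasp_force: 58.5
```

>>> arm_command(
  rows=[
    {"grip":0,"linear":[0,0,0],"rot":[0,0,0]},
    {"grip":0,"linear":[0,0,0],"rot":[0,0,0]},
    {"grip":0,"linear":[0,0,0],"rot":[0,0,0]},
    {"grip":0,"linear":[0,0,0],"rot":[0,0,0]},
    {"grip":0,"linear":[0,0,0],"rot":[0,0,0]},
    {"grip":0,"linear":[0,0,0],"rot":[0,0,0]},
  ],
)

```text
clock: 24.82
position: [632.1, 284.2, 202.1]
ee_rot: [-0.596, 0.803, 0.0, -0.0]
contact_force: [-0.5, 1.0, -2.7]
gripper_width: 13.0
grasp_force: 58.4
```

```bash
python3 ball.py; python3 - <<'E'
from h import *
t=imaging.get_image("top");s=imaging.get_image("scene")
for n,im in(("t",t),("s",s)):
  for q in("crown_grip","crown_under"): print(n,q,[(np.round(d["pixel"],1),round(d["score"],2)) for d in models.tip_of(im,q)[:2]])
E
```

```text
120 ..bbb..............+.+++++++++bbbbb++++++++++++++.+++.++..bbb.bbb..
128 ..b................+.......+.bbbbbb++.+.+++..+...+.+.+...++...bb...
136 ........................+....bbbbbb++.+++................+.........
144 .............................bbbbbb+...............................
152 .............................bbbbb++...............................
160 .............................bbbbbb+...............................
168 .............................bbbbbb+...............................
176 .............................bbbbbb++++............................
184 ........................gggg+bbbbbbb+++gg..........................
192 .....................ggggg+++bbbbb++b+++gggg.......................
200 ....................ggggg++bbbbbbbbbbb+++gggg......................
208 ...................ggggg+.b+bbbbbbbbbbb.+ggggg.....................
216 ...................ggggg..bbbbbbbbbbbbb..ggggg.....................
224 ....................gggg..bbbbbbbbbbbbb..gggg......................
232 .....................ggg...bbbbbbbbbbb...ggg.......................
240 ................
[... 330 characters left out ...]
.........
280 ..............+++++++++++++bbbbbbbbbbb+++++++++++++..............bb
288 ++++++......+++++++++++++++bbbbbbbbbbb+++++++++++++++......++++++++
296 +++++++++++++++++++++++++++bbbbbbbbbbb+++++++++++++++++++++++++++++
clk 24.88 pos [632.1 284.3 202.1] yaw 163.2 tilt [-0.  0. -1.] j6 -0.95 w 12.8 F [ 0.4  0.1 -2.9]
lin [-0.2  0.1 89.1] rot [ 0.     0.    -1.519] alt rot z -4.661
58.44984412193298 [-0.    0.03  0.02]
t crown_grip [(array([367.2, 178.5]), 0.88), (array([167.8, 166. ]), 0.47)]
t crown_under [(array([367.5, 179.6]), 0.95), (array([108. , 194.4]), 0.38)]
s crown_grip [(array([241.5, 242.8]), 0.92), (array([334.5, 261.8]), 0.2)]
s crown_under [(array([243.4, 243.4]), 0.76)]
```

```bash
python3 -c "
from bench import job
print(job.job_done())"
```

```text
the job is handed in; nothing more can be done
None
```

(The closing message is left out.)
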